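Ratchet the nozzle holder home into the injector body

ROBOT

A 6-joint arm with a two-finger parallel gripper is mounted at the origin on the work surface. World frame = base frame: x ahead of the robot, y to its left, z up, the work surface at z = 0. Lengths are in mm, angles in rad, forces in N, time in s.
With the tool pointing down it reaches from about 375 to 750 mm from the base axis. Payload 9 kg.
Tool frame: the origin (TCP) lies on the centre line of the jaws, within the pads' length; the fingertips stand 19 mm ahead of it and the grasp point (between the pads) is the TCP (finger_overhang is the x of the fingertips in the tool frame, in mm); x points along the fingers, y is the direction in which the jaws open and shut, and the axes are right-handed (so a half turn about x gives the same grasp; the last joint's range is limited). The gripper opens to 85 mm and grips with 20 to 120 N. Pads are 22 mm wide; open, the fingers measure 114 mm over their backs; the gripper's body (76 mm by 85 mm) begins 54 mm behind the grasp point. The pads swing forward as they close: fully open they stand 13 mm farther back than shut.
Start: joints at [-1.329, 0.104, 0.097, 1.564, 0, 1.353], TCP at [266.275, -537.71, 250.331] pointing down, gripper open.
Joint ranges: [-2.99, 2.99], [-0.84, 1.86], [-1.1, 1.16], [-1.84, 2.11], [-1.51, 1.56], [-3.14, 3.14]. Speed limits (rad/s): [2.22, 2.22, 2.57, 3.14, 3.14, 3.14].

INTERFACE

Orientations are given as a rotation vector (axis times angle).
In Python, from bench import get_state, camera, get_calibration, close_job, boxes_of, tip_of, finger_overhang gives the robot as it stands.
- The arm moves only by the tool step_arm, never from a script. Its argument "steps" is one flat list of numbers, 7 for each row, row after row: the opening, from 0 (shut) to 1 (fully open), then the shift along the world's x, y, z in cm, then the turn, a rotation vector about the world's x, y, z in rad. A call has 1 to 5 rows; each row is the pose to reach, as a shift and turn from the pose measured when the call began; what a row does not reach only later rows make up. A row lasts 1/10 s, in which the tool goes at most 50 mm and 8.59 degrees, less where a joint would pass 70% of its speed; a pose out of reach is approached as far as the arm can. A call with a gripper value outside its range is refused whole. The fingers move at their own pace and stop on an object; the grip force is fixed at half the most. Time passes only in rows, so rows that repeat a pose let the fingers close. It gives the time, the measured TCP pose, the force and the opening at its end, in the units of the state.
- get_state(): the state, without advancing time (a new reading comes with each control period).
- camera(name): name is "scene" or "top" or "wrist"; returns (picture, depth): 420x560x3 uint8, blue, green, red; 420x560 float32, mm along the optical axis (not along the pixel's ray), 0 where there is no reading.
- get_calibration(name): a dict with "intrinsics" (3x3 intrinsics, pixels), "rvec" (rotation vector, rad) and "tvec" (3), from world to camera coordinates, as OpenCV has them; the wrist camera has in their place "mount" (4x4, takes a point from camera to tool coordinates, whose origin is the TCP and whose axes are the tool frame's). Camera axes: x right, y down, z forward; pixel columns grow to the right and rows downward; lengths in mm; the calibration is good to about 2 mm. The wrist camera is an equidistant fisheye: a pixel r from the principal point sees the ray r / f radians off the axis. A picture is of the moment at which its call begins: read the wrist's pose just before it. get_calibration takes no time and is no camera call.
- close_job(): hands the job in, once; it reports no verdict.
Trained networks look in the newest picture that a camera, given by its name, has taken for a name from the list of things; names that differ only in an ending like _2 or _b are one class to them, and where a whole thing is asked for, a point or a joint stands for the part that bears it (a point fixed in the world has none). Each returns a list of dicts, best first, with "p" (0 to 1); they miss things now and then, are a little off and sometimes report something else, mostly with a low value. They report only what shows in the picture. A call takes as long as a camera call.
- boxes_of(camera, target): "xyz" ([x, y, z] in mm, in the coordinates of the camera as it stood for that picture, good to about 4 mm: the middle of the surface that is visible of it).
- tip_of(camera, target): "xyz" ([x, y, z] in mm, in the coordinates of the camera as it stood for that picture, good to about 4 mm: a listed point, or the origin of a listed thing).
The state is a dict: "time_s": time; "joints": joint angles; "joint_vel": joint speeds; "tau": joint torques, N m; "eef_pos": TCP position; "ee_rot": TCP orientation; "wrist_force": force on the tool from outside, world axes, zero at the start; "moment": the same for the moment, N m; "finger_gap": finger opening in mm.
Only numpy, scipy, OpenCV 4.12 (cv2) and the standard library are available. Lean on these libraries where they do the work, as an engineer would, in place of code of your own. Each camera call takes 0.05 s, during which the arm holds its last target.

TASK

Flip the thumb tab on the ratchet handle over to the other side so that the ratchet feeds, then swing the handle back and forth by its knob until the nozzle holder's nose is firmly bedded on the seal inside the injector body: stop at a steady push of about 14 N on the knob, and take care, because a push of some 20 N crushes the seal. Feed the holder only with the handle, leave the tab on the feeding side, leave the nose pressed on its seal, do not disturb the loose parts on the plate, and let go at the end.

Things in the scene. Friction and masses are not known exactly. Their poses are not given: they have to be found in the camera images.
- plate: Ground steel test plate, 310 x 480 x 15 mm, fixed to the bench, turned up to 0.25 rad either way. Origin at bench height straight below the ratchet's axle; the slab spans x -120 to +190 mm and y -240 to +240 mm in its own frame. Its +y is the slide's feed direction; its -x (towards the robot) is where the centred ratchet handle points.
- axle (a point): Top of the upright ratchet axle, 77 mm above the bench: the turning centre of handle and toothed wheel.
- handle (a joint): Handle angle about the axle, rad: 0 along the plate's -x, positive anticlockwise from above, stops at +-0.72. Flat steel bar 22 mm wide, top 65 mm above the bench, knob 150 mm out. With the tab on the feeding side, anticlockwise swings (knob towards the plate's -y) drive the wheel; clockwise ones click back idle over 16 teeth, so up to 0.39 rad of each swing is lost before a tooth is caught.
- knob (a point): Middle of the black upright knob on the handle's end: cylinder 22 mm across, 65 to 120 mm above the bench, 150 mm from the axle, not spinning; the point is 95 mm up. Push on it: about 1 N swings the handle idle, 3 to 5 N feeds the holder freely; once the nose meets the seal it climbs by 0.5 to 1 N per mm of knob travel. 14 N held bears with 58 to 85 N on the seal.
- pawl (a joint): Angle of the rocking direction pawl relative to the handle, rad, positive anticlockwise from above. It snaps over centre to either side, stops at +-0.24; it may rest at only +-0.10 while its tip stands on a tooth. Negative (the start) = reverse, pulls the holder back; positive = feeding. Its pivot is on the handle 46 mm from the axle.
- tab (a point): Thumb tab of the pawl: upright dark steel tab, 12 mm along the handle x 8 mm, 69 to 103 mm above the bench, 80 mm from the axle; the point is on its axis 90 mm up. It travels 8 mm to each side of the handle's middle line; feeding = pushed anticlockwise (towards the plate's -y if the handle is centred). It snaps over at about 1 N; some 2 N begin to swing the handle too.
- wheel: Toothed steel ratchet wheel with its pinion under the handle's head, 63 mm in diameter, from 20 to 52 mm above the bench, on the axle; not to be touched. Its origin lies on the axle at bench height.
- holder: Moving nozzle holder: grey block 52 x 60 x 46 mm on the slide rail, with a rack bar and a steel nose pointing along the plate's +y. Each rad of driven handle swing feeds it 24 mm along the plate's +y. Its origin starts at the plate's origin and moves with it. Its black locking thumb knob on the far side is already slack: leave it.
- nose (a point): Tip of the holder's 14 mm thick steel nose, 58 mm above the bench, on the line of the injector's bore.
- stand: Fixed stand with the black injector body lying along the plate's y, its 22 mm bore facing the nose. Origin on the plate's top below the mouth of the bore, y along the bore inwards. A seal sits 11 to 18 mm inside the bore, at a depth that cannot be seen; it gives 1 mm per 40 N, must take at least 40 N in bedding and is crushed at 110 N.
- mouth (a point): Centre of the mouth of the injector's bore, 58 mm above the bench.
- connector: Bystander: loose brass quick connector, 26 mm across, 48 mm tall, standing on the plate. Origin at the centre of its underside.
- shield: Bystander: loose clear acrylic shield block, 22 x 60 x 50 mm tall, on the plate. Origin at the centre of its underside.
- adapter: Bystander: loose steel adapter box with a latch on its lid, 50 x 75 x 49 mm, on the plate beyond the rail. Origin at the centre of its underside.

How it is judged (in metres and radians):
On the way, in this order (a step that is already met when the one before it is completed fails the run):
1. the direction tab is flipped to the feeding side (value of joint pawl above 0.05 rad), for 0.2 s.
2. the nose has been fed into the mouth of the injector's bore (y of nose in the frame of stand above 0.003 m), for 0.1 s.
3. the nose bears on the seal with at least 40 N (contact force between holder and stand above 40 N), for 0.2 s.
At the end, for the whole second after the job is handed in: The tab is on the feeding side (pawl above +0.05 rad), the nose is inside the bore (more than 9 mm past the mouth) and still pressed on the seal with more than 5 N after a bedding of at least 40 N, and the handle is at rest (below 0.05 rad/s), let go (value of joint pawl above 0.05 rad and contact force between holder and stand above 5 N and y of nose in the frame of stand above 0.009 m and velocity of joint handle between -0.05 and 0.05 rad/s); the robot touches nothing.
It fails at once if the seal is crushed: more than 110 N (contact force between holder and stand above 110 N).
It fails at once if the robot pushes the holder or the wheel directly (contact force between any of the fingers, the arm and holder above 2 N or contact force between any of the fingers, the arm and wheel above 2 N).
It fails at once if a loose part on the plate is disturbed (moved more than 15 mm) (distance of any of connector, shield, adapter from where it was at the start of the episode above 0.015 m).
It also fails if it takes over 64 s, if anything falls off the work surface, if the arm or the gripper's body presses on something with over 40 N, if the wrist force passes 120 N, or if a joint passes its speed limit or range.

## Working session

There is one attempt and no reset: what is moved stays moved. The work goes in short steps, Python scripts to look and compute and a tool call to move; the robot and the scene stay as the last step left them, time stands still between calls to the robot, and variables do not carry over. Pictures are saved under pics/ and viewed, and the job is handed in when it is done.

Besides the shell and the picture viewer there is one more tool, called after "Request:" as a command line: name --argument value ..., lists and objects as JSON in quotes. step_arm: Moves the arm, as the interface text tells. Its arguments: {"type":"object","properties":{"steps":{"type":"array","items":{"type":"number"}}},"required":["steps"]}

```bash
ls; mkdir -p pics; cat > h.py <<'E'
import numpy as np,cv2
from bench import *
def w2c(name):
    c=get_calibration(name);R=cv2.Rodrigues(np.array(c["rvec"],float))[0];t=np.array(c["tvec"],float).ravel();return np.array(c["intrinsics"]),R,t
def toworld(name,p):
    K,R,t=w2c(name);return R.T@(np.array(p)-t)
def proj(name,P):
    K,R,t=w2c(name);q=K@(R@np.array(P,float)+t);return q[:2]/q[2]
E
python3 - <<'E'
from h import *
s=get_state();print(s)
for n in ("scene","top"):
    im,d=camera(n);cv2.imwrite(f"pics/{n}0.png",im);np.save(f"pics/{n}0.npy",d)
    for t in ("axle","knob","tab","nose","mouth","plate","stand","connector","shield","adapter","holder","wheel"):
        r=tip_of(n,t)
        print(n,t,[(np.round(toworld(n,q["xyz"])),round(q["p"],2)) for q in r[:2]])
print(get_state()["time_s"])
E
```

```text
pics
{'time_s': 0.0, 'joints': array([-1.32870629e+00,  1.04719989e-01,  9.64508444e-02,  1.56389553e+00,
       -5.92674268e-06,  1.35310555e+00]), 'joint_vel': array([-1.23575345e-03,  1.41779275e-04, -8.90635449e-04,  1.35911065e-03,
       -3.01026577e-05, -1.42639904e-03]), 'tau': array([-5.43066235e-04, -5.56933451e+01,  5.03648722e+01,  1.68642704e-02,
       -5.34438605e-04,  9.57777559e-06]), 'eef_pos': array([ 266.18581669, -537.37148658,  249.50005424]), 'ee_rot': array([ 1.96634144,  0.46156535, -1.96638711]), 'wrist_force': array([-0.81636337, -0.0381601 , -0.37013986]), 'moment': array([0.03227136, 0.02791473, 0.06871844]), 'finger_gap': 85.62952076649107}
scene axle [(array([622.,  55.,  82.]), 0.9)]
scene knob [(array([476.,  58.,  95.]), 0.95)]
scene tab [(array([540.,  58.,  91.]), 0.79)]
scene nose [(array([701.,  18.,  59.]), 0.79)]
scene mouth [(array([699.,  39.,  57.]), 0.65), (array([706.,  38.,  16.]), 0.62)]
scene plate [(array([624.,  52.,   1.]), 0.87), (array([627.,  53.,  -3.]), 0.7)]
scene stand [(array([701.,  37.,  16.]), 0.75)]
scene connector [(arra
[... 193 characters left out ...]
  55.,  -1.]), 0.72)]
scene wheel [(array([623.,  56.,  -2.]), 0.96)]
top axle [(array([622.,  51.,  81.]), 0.61), (array([623.,  59.,  -2.]), 0.41)]
top knob [(array([473.,  55.,  95.]), 0.79)]
top tab [(array([544.,  64.,  93.]), 0.77), (array([563., 231.,  17.]), 0.69)]
top nose [(array([703.,  17.,  55.]), 0.81)]
top mouth [(array([701.,  38.,  59.]), 0.96)]
top plate [(array([622.,  61.,   3.]), 0.64)]
top stand [(array([701.,  30.,  11.]), 0.98)]
top connector [(array([564., 226.,  18.]), 0.57)]
top shield [(array([ 582., -131.,   19.]), 0.6)]
top adapter [(array([778., 102.,  19.]), 0.78)]
top holder [(array([626.,  56.,  -1.]), 0.56)]
top wheel [(array([624.,  55.,   3.]), 0.82)]
1.3
```

View pics/scene0.png

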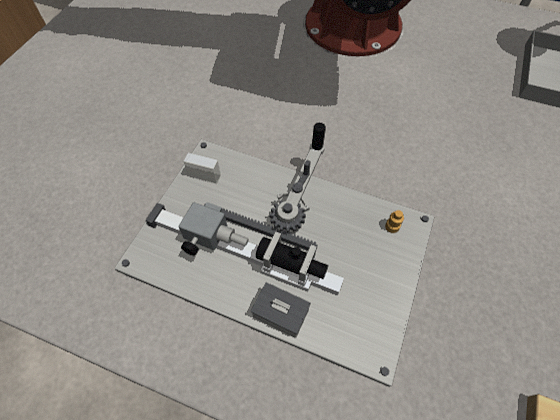

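View pics/top0.png

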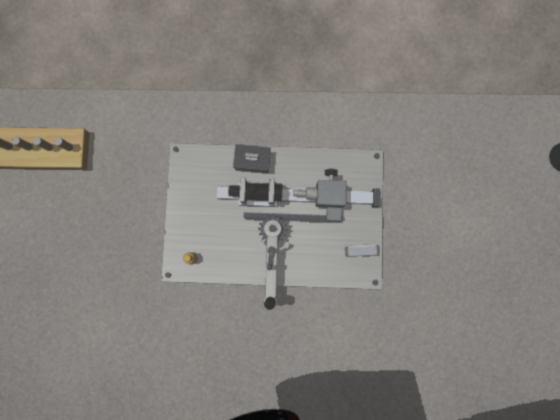

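```bash
python3 - <<'E'
from h import *
s=get_state();R=cv2.Rodrigues(s["ee_rot"])[0];print(R.round(3), finger_overhang)
def pt(name,px,z):
    K,Rr,t=w2c(name);c=-Rr.T@t;d=Rr.T@np.linalg.inv(K)@np.array([*px,1.]);return c+d*(z-c[2])/d[2]
b={k:pt("top",p,18) for k,p in dict(a=(176,149),b=(377,156),c=(168,275),d=(375.5,282.5)).items()}
print(b)
for m,n in (("a","b"),("c","d")):
    v=b[m]-b[n];print("yaw",np.arctan2(-v[0],v[1]))
im=cv2.imread("pics/top0.png");cv2.imwrite("pics/topz.png",cv2.resize(im[180:320,200:400],None,fx=4,fy=4,interpolation=cv2.INTER_CUBIC))
print(pt("top",(270,302),120))
E
```

```text
[[ 0.     0.444 -0.896]
 [-0.    -0.896 -0.444]
 [-1.     0.     0.   ]] 19.0
{'a': array([803.17389464, 274.24293925,  18.        ]), 'b': array([ 793.43831149, -175.12900395,   18.        ]), 'c': array([523.1530314 , 279.74570678,  18.        ]), 'd': array([ 514.50415237, -169.41246086,   18.        ])}
yaw -0.021661477841703566
yaw -0.01925337427972401
[478.06042015  54.6537914  120.        ]
```

```bash
sleep 1
```

```text
(no output)
```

View pics/topz.png

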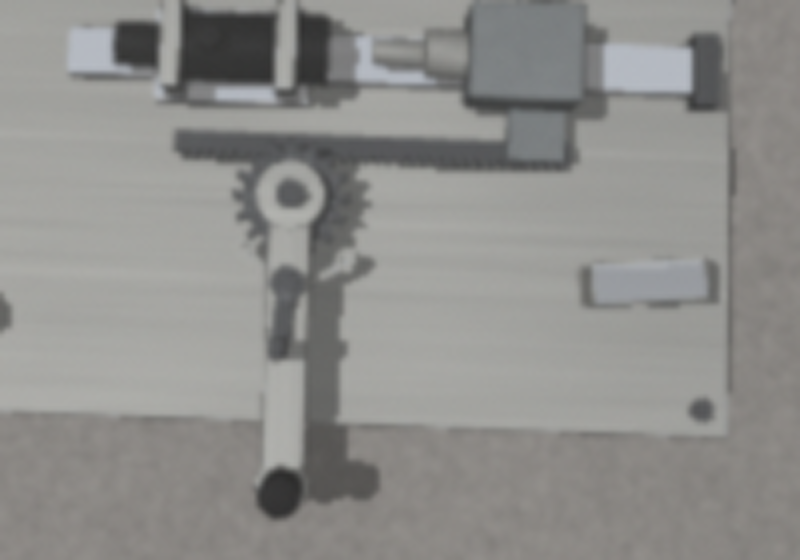

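Request:
step_arm --steps '[0.6,1.4,3,0,0,0,0.134,0.6,2.8,6,0,0,0,0.268,0.6,4.1,9,0,0,0,0.402,0.6,5.5,12,0,0,0,0.536,0.6,6.9,15,0,0,0,0.67]'

```text
time_s: 1.8
eef_pos: [335.6, -386.5, 250.4]
ee_rot: [1.522, 0.97, -1.522]
wrist_force: [0.2, -0.6, 0.4]
finger_gap: 51.4
```

Request:
step_arm --steps '[0.6,1.4,3,0,0,0,0.134,0.6,2.8,6,0,0,0,0.268,0.6,4.1,9,0,0,0,0.402,0.6,5.5,12,0,0,0,0.536,0.6,6.9,15,0,0,0,0.67]'

```text
time_s: 2.3
eef_pos: [405.0, -235.3, 250.5]
ee_rot: [1.031, 1.312, -1.031]
wrist_force: [0.5, -0.2, -0.4]
finger_gap: 51.3
```

Request:
step_arm --steps '[0.6,1.4,3,0,0,0,0.134,0.6,2.8,6,0,0,0,0.268,0.6,4.1,9,0,0,0,0.402,0.6,5.5,12,0,0,0,0.536,0.6,6.9,15,0,0,0,0.67]'

```text
time_s: 2.8
eef_pos: [474.5, -84.0, 250.8]
ee_rot: [0.513, 1.508, -0.513]
wrist_force: [0.8, -0.1, 0.5]
finger_gap: 51.3
```

Request:
step_arm --steps '[0.6,1.4,3,0,0,0,0.134,0.6,2.8,6,0,0,0,0.268,0.6,4.1,9,0,0,0,0.402,0.6,5.5,12,0,0,0,0.536,0.6,6.9,15,0,0,0,0.67]'

```text
time_s: 3.3
eef_pos: [543.9, 67.4, 250.9]
ee_rot: [-0.015, 1.569, 0.016]
wrist_force: [0.6, -0.4, -0.2]
finger_gap: 51.2
```

```bash
python3 - <<'E'
from h import *
s=get_state();R=cv2.Rodrigues(s["ee_rot"])[0];print(s["time_s"],s["eef_pos"],s["joints"].round(3),s["finger_gap"]);print(R.round(3),s["wrist_force"])
M=get_calibration("wrist")["mount"]
im,d=camera("wrist");cv2.imwrite("pics/w1.png",im)
for t in ("axle","knob","tab","mouth","nose"):
  for q in tip_of("wrist",t)[:2]:
    p=R@(np.array(M)@np.r_[q["xyz"],1])[:3]+s["eef_pos"];print(t,p.round(1),round(q["p"],2))
E
```

```text
3.3 [543.90166348  67.43464781 250.87805282] [-1.160e-01 -5.600e-02 -6.500e-02  1.561e+00  1.000e-03 -1.360e-01] 51.210570620995455
[[ 0.002 -0.02   1.   ]
 [ 0.001  1.     0.02 ]
 [-1.     0.001  0.002]] [ 0.61890575 -0.42255458 -0.15951638]
axle [620.8  55.1  77. ] 0.75
knob [476.7  56.6  93. ] 0.6
tab [541.7  62.2  92.1] 0.97
mouth [703.4  37.   58.1] 0.82
mouth [700.2  38.6  12.9] 0.38
nose [703.   10.9  55.7] 0.76
nose [696.9  40.2  15.3] 0.39
```

Request:
step_arm --steps '[0.6,-0.2,-0.5,-4,0,0,0,0.6,-0.2,-0.5,-8,0,0,0,0.6,-0.2,-0.5,-12,0,0,0,0.6,-0.2,-0.5,-15.8,0,0,0,0.6,-0.2,-0.5,-15.8,0,0,0]'

```text
time_s: 4.1
eef_pos: [537.4, 59.9, 87.6]
ee_rot: [-0.007, 1.578, 0.009]
wrist_force: [-0.2, 0.4, -0.1]
finger_gap: 51.8
```

Request:
step_arm --steps '[0.6,0,-0.7,0,0,0,0,0.6,0,-1.3,0,0,0,0,0.6,0,-1.8,0,0,0,0,0.6,0,-2.2,0,0,0,0,0.6,0,-2.5,0,0,0,0]'

```text
time_s: 4.6
eef_pos: [538.1, 34.2, 88.7]
ee_rot: [-0.007, 1.577, 0.009]
wrist_force: [0.3, -0.0, 0.9]
finger_gap: 51.1
```

```bash
cat > look.py <<'E'
from h import *
import sys
s=get_state();R=cv2.Rodrigues(s["ee_rot"])[0];print(s["time_s"],s["eef_pos"].round(1),s["wrist_force"].round(2))
M=get_calibration("wrist")["mount"]
im,d=camera("wrist");cv2.imwrite(f"pics/w{sys.argv[1]}.png",im)
for t in sys.argv[2:]:
  for q in tip_of("wrist",t)[:1]:
    p=R@(np.array(M)@np.r_[q["xyz"],1])[:3]+s["eef_pos"];print("w",t,p.round(1),round(q["p"],2))
im,d=camera("top");cv2.imwrite(f"pics/t{sys.argv[1]}.png",cv2.resize(im[150:320,180:400],None,fx=3.6,fy=3.6,interpolation=cv2.INTER_CUBIC))
for t in sys.argv[2:]:
  for q in tip_of("top",t)[:1]: print("top",t,toworld("top",q["xyz"]).round(1),round(q["p"],2))
im,d=camera("scene");cv2.imwrite(f"pics/s{sys.argv[1]}.png",cv2.resize(im[110:320,110:390],None,fx=2.8,fy=2.8,interpolation=cv2.INTER_CUBIC))
for t in sys.argv[2:]:
  for q in tip_of("scene",t)[:1]: print("sc",t,toworld("scene",q["xyz"]).round(1),round(q["p"],2))
E
python3 look.py 2 tab knob
```

```text
4.6 [538.1  34.2  88.7] [ 0.32 -0.01  0.94]
w tab [541.9  55.6  90.6] 0.87
w knob [473.3  57.5  95.3] 0.8
top tab [625.3  56.5   1.6] 0.36
sc tab [539.6  57.2  90.5] 0.72
sc knob [473.   60.1  92.3] 0.87
```

View pics/w2.png

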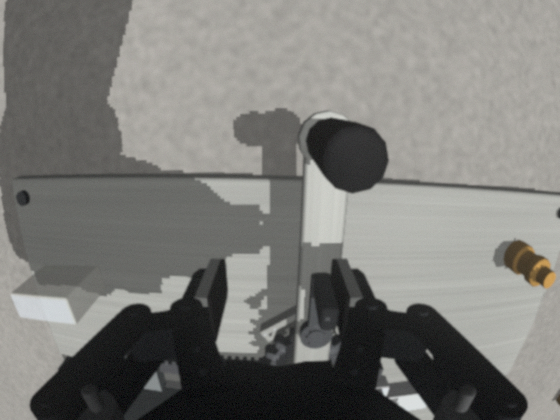

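View pics/s2.png

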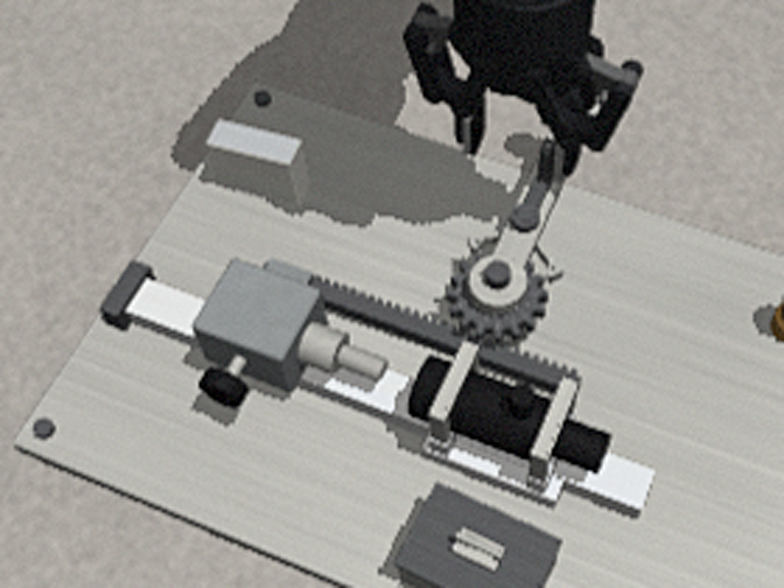

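Request:
step_arm --steps '[0.6,0,-0.2,0.2,0,0,0,0.6,0,-0.4,0.3,0,0,0,0.6,0,-0.6,0.3,0,0,0,0.6,0,-0.8,0.3,0,0,0,0.6,0,-1.0,0.3,0,0,0]'

```text
time_s: 5.55
eef_pos: [537.5, 25.0, 90.8]
ee_rot: [-0.007, 1.578, 0.01]
wrist_force: [-1.0, 2.2, 0.8]
finger_gap: 51.3
```

Request:
step_arm --steps '[0.6,0,-0.1,0,0,0,0,0.6,0,-0.2,0,0,0,0,0.6,0,-0.3,0,0,0,0,0.6,0,-0.4,0,0,0,0,0.6,0,-0.4,0,0,0,0]'

```text
time_s: 6.05
eef_pos: [537.6, 20.8, 90.8]
ee_rot: [-0.007, 1.578, 0.009]
wrist_force: [0.8, 1.3, -0.6]
finger_gap: 51.1
```

```bash
python3 look.py 3 tab knob
```

```text
6.05 [537.6  20.8  90.8] [ 0.85  1.31 -0.62]
w tab [544.4  40.2  94.1] 0.87
w knob [472.1  42.2  96.7] 0.89
sc tab [541.1  39.2  92.9] 0.69
sc knob [474.7  44.2  95.7] 0.68
```

View pics/w3.png

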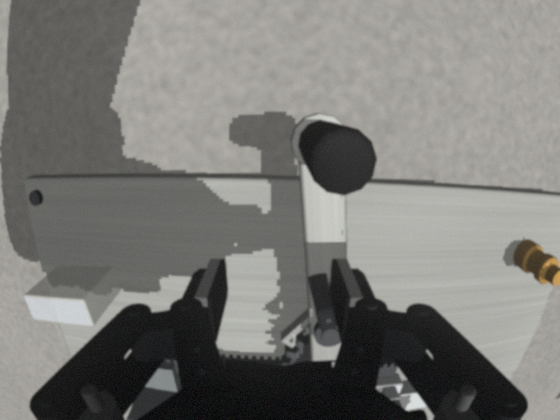

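Request:
step_arm --steps '[0.6,0,0.5,0,0,0,0,0.6,0,1.2,0,0,0,0,0.6,0,2.0,1,0,0,0,0.6,0,2.0,3,0,0,0,0.6,0,2.0,6,0,0,0]'

```text
time_s: 7.0
eef_pos: [536.4, 42.0, 150.7]
ee_rot: [-0.007, 1.581, 0.011]
wrist_force: [0.3, -0.2, 0.6]
finger_gap: 51.2
```

```bash
python3 look.py 4 tab knob axle nose mouth
```

```text
7.0 [536.4  42.  150.7] [ 0.33 -0.2   0.62]
w tab [544.5  42.5  92.1] 0.81
w knob [474.4  41.6  97.1] 0.62
w axle [558.5 229.7  14.3] 0.75
w mouth [542.2  40.3  88.5] 0.64
top tab [627.1  59.4   1.9] 0.62
top knob [623.1  59.8   2. ] 0.36
top axle [624.5  51.9  75.9] 0.92
top nose [702.4  16.7  55. ] 0.68
top mouth [702.8  37.5  59.2] 0.57
sc tab [543.   40.3  89.9] 0.63
sc knob [474.6  42.4  93.5] 0.83
sc axle [625.9  52.9  83.7] 0.6
sc nose [698.6  16.4  58.5] 0.67
sc mouth [696.5  40.8  57.2] 0.77
```

View pics/w4.png

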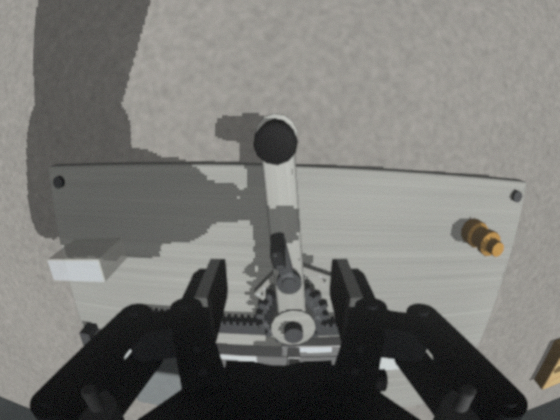

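Request:
step_arm --steps '[0.5,0,0,1.5,0,0,0,0.45,-2,0,2.0,0,0,0,0.45,-4,0,2.0,0,0,0,0.45,-6.2,0,2.0,0,0,0.08,0.45,-6.2,0,2.0,0,0,0.08]'

```text
time_s: 8.4
eef_pos: [474.2, 41.1, 172.1]
ee_rot: [-0.072, 1.576, 0.074]
wrist_force: [0.8, 0.2, -0.4]
finger_gap: 37.9
```

```bash
python3 - <<'E'
from h import *
s=get_state();R=cv2.Rodrigues(s["ee_rot"])[0];print(s["eef_pos"],s["finger_gap"],R[:,1])
E
python3 look.py 5 knob
```

```text
[474.18461384  41.09232019 172.11123573] 37.87559068764661 [-0.09278158  0.99568531  0.00152724]
8.4 [474.2  41.1 172.1] [ 0.79  0.17 -0.42]
w knob [473.9  38.   95.3] 0.59
sc knob [474.6  45.9  94.8] 0.82
```

View pics/w5.png

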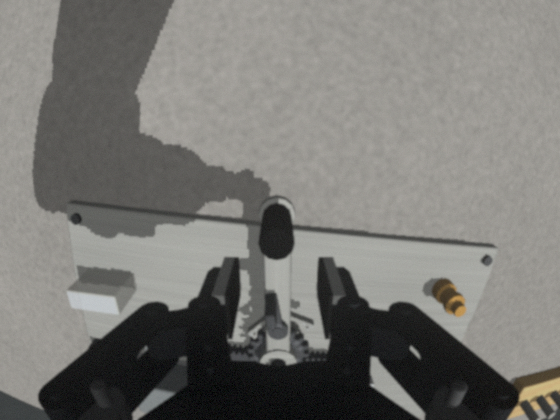

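Request:
step_arm --steps '[0.45,0,0,-2.5,0,0,0,0.45,0,0,-5,0,0,0,0.45,0,0,-7,0,0,0,0.45,0,0,-7.5,0,0,0,0.45,0,0,-7.5,0,0,0]'

```text
time_s: 9.2
eef_pos: [475.7, 40.9, 95.5]
ee_rot: [-0.069, 1.578, 0.072]
wrist_force: [-0.5, 0.7, 0.8]
finger_gap: 38.4
```

```bash
cat > plan.py <<'E'
from h import *
import sys
# usage: plan target_phi step
A=np.array([623.5,54.5]);r=150
s=get_state();p=s["eef_pos"];R=cv2.Rodrigues(s["ee_rot"])[0];yaw=np.arctan2(-R[0,1],R[1,1])
d=p[:2]-A;phi=np.arctan2(-d[1],-d[0]);print("t",s["time_s"],"phi",phi.round(3),"r",np.hypot(*d).round(1),"yaw",yaw.round(3),"z",p[2].round(1),"F",s["wrist_force"].round(1),"Ft",(s["wrist_force"][:2]@[-np.sin(-phi)*-1,np.cos(phi)]).round(2),"gap",s["finger_gap"].round(1))
if len(sys.argv)>1:
  tgt,st=map(float,sys.argv[1:3]);n=int(np.ceil(abs(tgt-phi)/st))
  for k in range(1,n+1):
    f=phi+(tgt-phi)*k/n;K=A-r*np.array([np.cos(f),np.sin(f)])
    print(((K-p[:2])/10).round(2),round(f-yaw,3))
    if k%5==0: print("--", f.round(3), "(rebase)"); p=np.r_[K,p[2]];yaw=f
E
python3 plan.py -0.70 0.08
```

```text
Traceback (most recent call last):
  File "plan.py", line 6, in <module>
    d=p[:2]-A;phi=np.arctan2(-d[1],-d[0]);print("t",s["time_s"],"phi",phi.round(3),"r",np.hypot(*d).round(1),"yaw",yaw.round(3),"z",p[2].round(1),"F",s["wrist_force"].round(1),"Ft",(s["wrist_force"][:2]@[-np.sin(-phi)*-1,np.cos(phi)]).round(2),"gap",s["finger_gap"].round(1))
                                                                                                                                                                                                                                                          ^^^^^^^^^^^^^^^^^^^^^
AttributeError: 'float' object has no attribute 'round'
```

```bash
sed -i 's/(s\["wrist_force"\]\[:2\]@\[[^]]*\]).round(2)/round(float(s["wrist_force"][:2]@[-np.sin(phi),np.cos(phi)]),2)/; s/s\["finger_gap"\].round(1)/round(s["finger_gap"],1)/' plan.py
python3 plan.py -0.70 0.08
```

```text
t 9.2 phi 0.092 r 148.4 yaw 0.09 z 95.5 F [-0.5  0.7  0.8] Ft 0.71 gap 38.4
[-0.22  1.17] -0.077
[-0.19  2.36] -0.156
[-0.06  3.54] -0.235
[0.16 4.71] -0.315
[0.47 5.85] -0.394
-- -0.304 (rebase)
[0.4  1.12] -0.079
[0.89 2.2 ] -0.158
[1.46 3.24] -0.238
[2.11 4.23] -0.317
[2.84 5.17] -0.396
-- -0.7 (rebase)
```

Request:
step_arm --steps '[0.45,-0.2,1.2,0,0,0,-0.08,0.45,-0.2,2.35,0,0,0,-0.16,0.45,-0.05,3.55,0,0,0,-0.235,0.45,0.15,4.7,0,0,0,-0.315,0.45,0.45,5.85,0,0,0,-0.395]'

```text
time_s: 9.7
eef_pos: [481.2, 99.6, 97.2]
ee_rot: [0.245, 1.563, -0.24]
wrist_force: [-0.3, -1.6, -0.6]
finger_gap: 38.2
```

```bash
python3 plan.py -0.72 0.085;
```

```text
t 9.7 phi -0.307 r 149.3 yaw -0.309 z 97.2 F [-0.3 -1.6 -0.6] Ft -1.66 gap 38.2
[0.35 1.19] -0.081
[0.87 2.31] -0.163
[1.48 3.39] -0.246
[2.18 4.42] -0.329
[2.95 5.38] -0.411
-- -0.72 (rebase)
```

Request:
step_arm --steps '[0.45,0.4,1.2,-0.1,0,0,-0.08,0.45,0.9,2.3,-0.1,0,0,-0.165,0.45,1.5,3.4,-0.1,0,0,-0.245,0.45,2.2,4.4,-0.1,0,0,-0.33,0.45,2.95,5.4,-0.1,0,0,-0.41]'

```text
time_s: 10.2
eef_pos: [511.8, 153.9, 97.8]
ee_rot: [0.569, 1.5, -0.562]
wrist_force: [-0.6, -2.2, 0.5]
finger_gap: 38.4
```

```bash
python3 look.py 6 nose mouth knob tab;python3 plan.py -0.4 0.07; 
```

```text
10.2 [511.8 153.9  97.8] [-0.55 -2.23  0.5 ]
w knob [505.6 149.6  94.9] 0.83
top nose [699.7  16.4  55.3] 0.69
top mouth [701.   35.8  55.4] 0.58
top knob [508.4 150.   95.1] 0.71
top tab [560.9 105.9  92.7] 0.74
sc nose [700.1  13.8  58.3] 0.8
sc mouth [698.   38.3  56.9] 0.58
sc knob [508.7 153.9  95.5] 0.81
sc tab [554.4 101.9  90.8] 0.74
t 10.95 phi -0.72 r 150.1 yaw -0.719 z 96.2 F [-0.5  0.1 -0.2] Ft -0.23 gap 38.4
[-0.6  -0.75] 0.063
[-1.16 -1.53] 0.127
[-1.67 -2.34] 0.191
[-2.13 -3.19] 0.255
[-2.53 -4.06] 0.319
-- -0.4 (rebase)
```

View pics/s6.png

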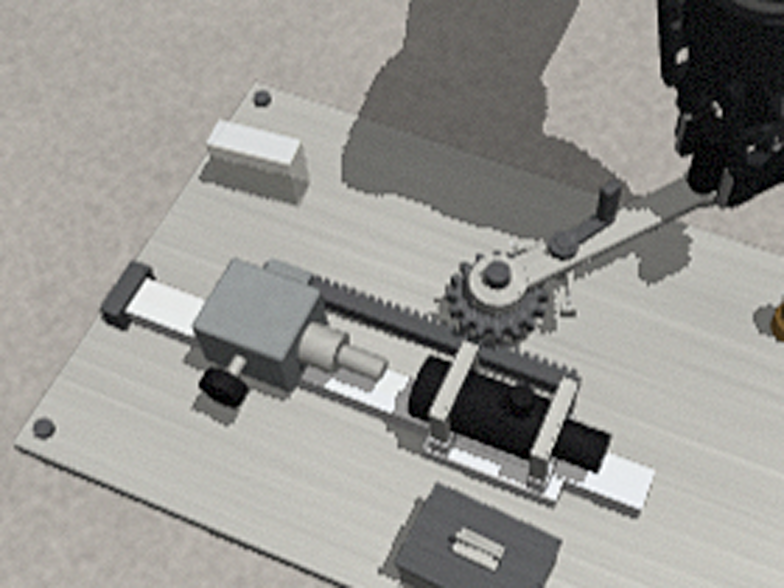

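Request:
step_arm --steps '[0.45,-0.6,-0.75,-0.1,0,0,0.065,0.45,-1.15,-1.55,-0.1,0,0,0.125,0.45,-1.65,-2.35,-0.1,0,0,0.19,0.45,-2.15,-3.2,-0.1,0,0,0.255,0.45,-2.55,-4.05,-0.1,0,0,0.32]'

```text
time_s: 11.45
eef_pos: [485.4, 113.2, 95.2]
ee_rot: [0.314, 1.554, -0.307]
wrist_force: [4.1, 3.8, -1.4]
finger_gap: 38.2
```

```bash
python3 plan.py 0.4 0.081; 
```

```text
t 11.45 phi -0.402 r 150.1 yaw -0.396 z 95.2 F [ 4.1  3.8 -1.4] Ft 5.14 gap 38.2
[-0.42 -1.13] 0.074
[-0.75 -2.28] 0.154
[-0.99 -3.46] 0.234
[-1.14 -4.66] 0.315
[-1.19 -5.86] 0.395
-- -0.001 (rebase)
[ 0.05 -1.2 ] 0.08
[ 0.19 -2.4 ] 0.16
[ 0.43 -3.57] 0.241
[ 0.76 -4.73] 0.321
[ 1.18 -5.86] 0.401
-- 0.4 (rebase)
```

Feeding at about 5 N.

Request:
step_arm --steps '[0.45,-0.4,-1.15,0,0,0,0.075,0.45,-0.75,-2.3,0,0,0,0.155,0.45,-1.0,-3.45,0,0,0,0.235,0.45,-1.15,-4.65,0,0,0,0.315,0.45,-1.2,-5.85,0,0,0,0.395]'

```text
time_s: 11.95
eef_pos: [473.3, 55.0, 95.2]
ee_rot: [0.001, 1.576, 0.007]
wrist_force: [2.6, 4.8, -0.8]
finger_gap: 38.4
```

Request:
step_arm --steps '[0.45,0.05,-1.2,0,0,0,0.08,0.45,0.2,-2.4,0,0,0,0.16,0.45,0.45,-3.55,0,0,0,0.24,0.45,0.75,-4.75,0,0,0,0.32,0.45,1.2,-5.85,0,0,0,0.4]'

```text
time_s: 12.45
eef_pos: [484.8, -3.1, 95.1]
ee_rot: [-0.315, 1.554, 0.325]
wrist_force: [-2.7, 5.2, 2.2]
finger_gap: 38.5
```

```bash
python3 look.py 7 nose mouth holder knob tab;python3 plan.py 0.7 0.06; 
```

```text
12.45 [484.8  -3.1  95.1] [-2.72  5.22  2.17]
w knob [482.4   1.2  93.9] 0.66
top nose [703.5  33.9  58.5] 0.83
top mouth [704.5  39.   58. ] 0.61
top holder [6.272e+02 7.640e+01 1.000e-01] 0.91
top knob [6.258e+02 7.690e+01 5.000e-01] 0.66
top tab [551.7  23.7  93.7] 0.53
sc nose [698.   38.2  59.5] 0.62
sc mouth [696.3  38.8  61.9] 0.97
sc holder [627.9  77.5  -0.8] 0.9
sc knob [482.2   9.7  93.3] 0.58
sc tab [550.1  19.   91.1] 0.81
t 13.35 phi 0.396 r 149.8 yaw 0.403 z 95.2 F [-0.1  2.3  0.4] Ft 2.17 gap 38.7
[ 0.29 -0.7 ] 0.043
[ 0.64 -1.38] 0.094
[ 1.02 -2.04] 0.145
[ 1.43 -2.67] 0.195
[ 1.87 -3.29] 0.246
-- 0.649 (rebase)
[ 0.47 -0.59] 0.051
```

View pics/s7.png

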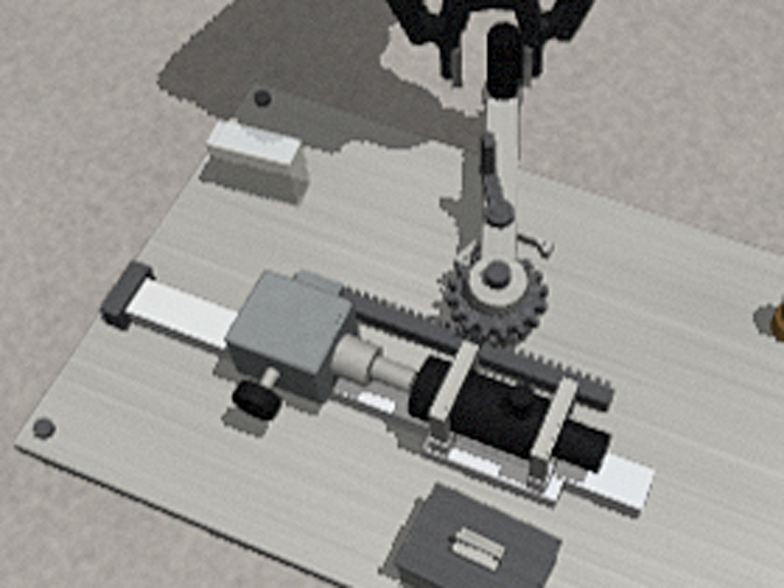

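View pics/t7.png

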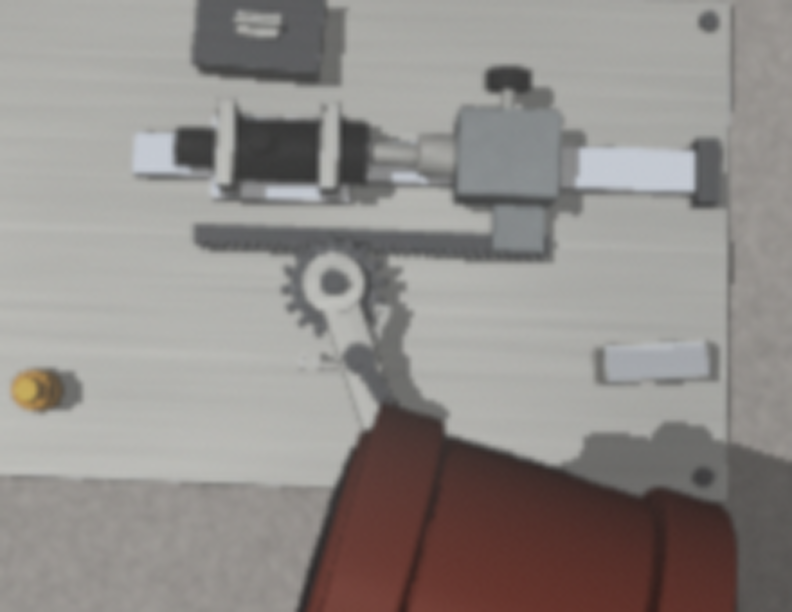

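Request:
step_arm --steps '[0.45,0.15,-0.35,0,0,0,0.02,0.45,0.3,-0.7,0,0,0,0.045,0.45,0.45,-1.05,0,0,0,0.07,0.45,0.65,-1.38,0,0,0,0.095,0.45,0.85,-1.7,0,0,0,0.12]'

```text
time_s: 13.85
eef_pos: [493.6, -20.3, 95.1]
ee_rot: [-0.409, 1.538, 0.416]
wrist_force: [-3.2, 4.2, 1.5]
finger_gap: 38.5
```

```bash
python3 plan.py -0.72 0.083; 
```

```text
t 13.85 phi 0.523 r 149.9 yaw 0.526 z 95.1 F [-3.2  4.2  1.5] Ft 5.21 gap 38.5
[-0.58  1.1 ] -0.086
[-1.06  2.24] -0.168
[-1.45  3.42] -0.251
[-1.74  4.63] -0.334
[-1.92  5.86] -0.417
-- 0.109 (rebase)
[-0.08  1.24] -0.083
[-0.06  2.48] -0.166
[0.06 3.72] -0.249
[0.28 4.94] -0.331
[0.61 6.14] -0.414
-- -0.306 (rebase)
[0.42 1.17] -0.083
[0.94 2.3 ] -0.166
[1.55 3.38] -0.249
[2.25 4.41] -0.331
[3.03 5.38] -0.414
-- -0.72 (rebase)
```

Request:
step_arm --steps '[0.45,-0.6,1.1,0,0,0,-0.085,0.45,-1.05,2.25,0,0,0,-0.17,0.45,-1.45,3.4,0,0,0,-0.25,0.45,-1.75,4.65,0,0,0,-0.335,0.45,-1.9,5.85,0,0,0,-0.415]'

```text
time_s: 14.35
eef_pos: [474.8, 37.8, 95.3]
ee_rot: [-0.081, 1.575, 0.088]
wrist_force: [-0.9, -1.8, 0.2]
finger_gap: 38.5
```

Request:
step_arm --steps '[0.45,-0.1,1.25,0,0,0,-0.085,0.45,-0.05,2.5,0,0,0,-0.165,0.45,0.05,3.7,0,0,0,-0.25,0.45,0.3,4.95,0,0,0,-0.33,0.45,0.6,6.15,0,0,0,-0.415]'

```text
time_s: 14.85
eef_pos: [481.3, 99.0, 95.5]
ee_rot: [0.247, 1.561, -0.24]
wrist_force: [0.6, -2.4, -0.2]
finger_gap: 38.6
```

```bash
python3 plan.py -0.72 0.083; 
```

```text
t 14.85 phi -0.303 r 149.0 yaw -0.311 z 95.5 F [ 0.6 -2.4 -0.2] Ft -2.06 gap 38.6
[0.25 1.01] -0.062
[0.66 1.97] -0.132
[1.14 2.89] -0.201
[1.68 3.78] -0.271
[2.28 4.63] -0.34
-- -0.651 (rebase)
[0.66 0.81] -0.069
```

Request:
step_arm --steps '[0.45,0.35,1.2,0,0,0,-0.08,0.45,0.85,2.3,0,0,0,-0.165,0.45,1.45,3.4,0,0,0,-0.245,0.45,2.2,4.4,0,0,0,-0.33,0.45,2.95,5.4,0,0,0,-0.41]'

```text
time_s: 15.35
eef_pos: [511.5, 152.8, 95.6]
ee_rot: [0.569, 1.497, -0.563]
wrist_force: [-0.8, -0.8, 0.4]
finger_gap: 38.9
```

```bash
python3 look.py 8 nose mouth holder knob tab; python3 plan.py -0.4 0.065; 
```

```text
15.35 [511.5 152.8  95.6] [-0.76 -0.84  0.44]
w knob [504.9 147.1  96.9] 0.85
top nose [701.7  40.8  57.2] 0.92
top mouth [704.8  35.4  58.9] 0.9
top holder [625.3  80.1  -3.4] 0.61
top knob [509.2 152.8  96.5] 0.56
top tab [558.1 102.2  90.4] 0.51
sc nose [695.4  40.8  58.7] 0.95
sc mouth [700.2  35.9  58.1] 0.57
sc holder [626.7  78.9  -0.8] 0.81
sc knob [509.6 154.2  96. ] 0.72
sc tab [557.3 103.8  93.1] 0.82
t 16.25 phi -0.718 r 149.7 yaw -0.72 z 95.5 F [ 0.1 -0.1  0.3] Ft -0.02 gap 38.7
[-0.63 -0.72] 0.066
[-1.18 -1.5 ] 0.129
[-1.69 -2.31] 0.193
[-2.15 -3.15] 0.257
[-2.55 -4.01] 0.32
-- -0.4 (rebase)
```

View pics/s8.png

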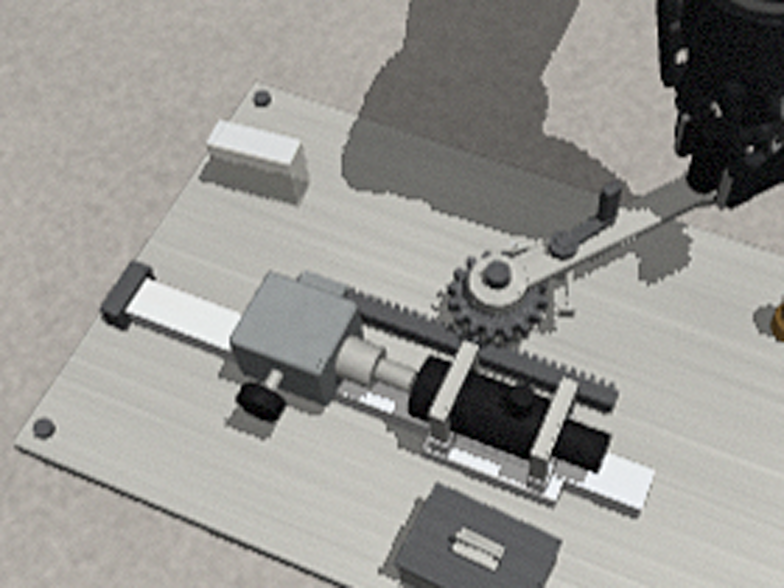

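Request:
step_arm --steps '[0.45,-0.6,-0.75,0,0,0,0.065,0.45,-1.15,-1.5,0,0,0,0.13,0.45,-1.7,-2.3,0,0,0,0.195,0.45,-2.15,-3.15,0,0,0,0.255,0.45,-2.55,-4.0,0,0,0,0.32]'

```text
time_s: 16.75
eef_pos: [485.1, 112.9, 95.6]
ee_rot: [0.316, 1.551, -0.308]
wrist_force: [0.8, 0.2, 0.1]
finger_gap: 38.3
```

```bash
python3 plan.py 0.1 0.03; 
```

```text
t 16.75 phi -0.399 r 150.2 yaw -0.398 z 95.6 F [0.8 0.2 0.1] Ft 0.44 gap 38.3
[-0.15 -0.42] 0.027
[-0.3  -0.83] 0.057
[-0.44 -1.25] 0.086
[-0.57 -1.67] 0.116
[-0.69 -2.09] 0.145
-- -0.253 (rebase)
[-0.1  -0.43] 0.029
[-0.2  -0.86] 0.059
[-0.27 -1.29] 0.088
[-0.34 -1.73] 0.118
[-0.39 -2.17] 0.147
-- -0.106 (rebase)
[-0.04 -0.44] 0.029
[-0.07 -0.88] 0.059
[-0.08 -1.32] 0.088
[-0.08 -1.76] 0.118
[-0.07 -2.2 ] 0.147
-- 0.041 (rebase)
[ 0.02 -0.44] 0.029
[ 0.06 -0.88] 0.059
```

Request:
step_arm --steps '[0.45,-0.15,-0.42,0,0,0,0.027,0.45,-0.3,-0.83,0,0,0,0.057,0.45,-0.44,-1.25,0,0,0,0.086,0.45,-0.57,-1.67,0,0,0,0.116,0.45,-0.7,-2.1,0,0,0,0.145]'

```text
time_s: 17.25
eef_pos: [478.3, 92.2, 95.6]
ee_rot: [0.202, 1.565, -0.192]
wrist_force: [2.9, 5.2, -2.4]
finger_gap: 38.7
```

Request:
step_arm --steps '[0.45,-0.1,-0.43,0,0,0,0.029,0.45,-0.2,-0.86,0,0,0,0.059,0.45,-0.28,-1.28,0,0,0,0.088,0.45,-0.34,-1.72,0,0,0,0.117,0.45,-0.34,-1.72,0,0,0,0.117]'

```text
time_s: 17.75
eef_pos: [474.9, 75.1, 95.6]
ee_rot: [0.11, 1.572, -0.1]
wrist_force: [0.9, 2.1, -1.4]
finger_gap: 38.5
```

```bash
python3 plan.py 0.3 0.018; 
```

```text
t 17.75 phi -0.138 r 150.0 yaw -0.134 z 95.6 F [ 0.9  2.1 -1.4] Ft 2.24 gap 38.5
[-0.03 -0.26] 0.013
[-0.06 -0.52] 0.031
[-0.09 -0.78] 0.048
[-0.11 -1.05] 0.066
[-0.12 -1.31] 0.083
-- -0.05 (rebase)
[-0.01 -0.26] 0.018
[-0.02 -0.53] 0.035
[-0.02 -0.79] 0.053
[-0.02 -1.05] 0.07
[-0.01 -1.31] 0.088
-- 0.037 (rebase)
[ 0.01 -0.26] 0.018
[ 0.03 -0.52] 0.035
[ 0.05 -0.79] 0.053
[ 0.08 -1.05] 0.07
[ 0.11 -1.31] 0.088
-- 0.125 (rebase)
[ 0.03 -0.26] 0.018
[ 0.07 -0.52] 0.035
[ 0.12 -0.78] 0.053
[ 0.17 -1.04] 0.07
[ 0.22 -1.29] 0.088
-- 0.212 (rebase)
[ 0.06 -0.26] 0.018
[ 0.12 -0.51] 0.035
[ 0.19 -0.77] 0.053
[ 0.26 -1.02] 0.07
[ 0.33 -1.27] 0.088
-- 0.3 (rebase)
```

Request:
step_arm --steps '[0.45,-0.02,-0.2,0,0,0,0.013,0.45,-0.05,-0.4,0,0,0,0.026,0.45,-0.07,-0.6,0,0,0,0.04,0.45,-0.08,-0.8,0,0,0,0.053,0.45,-0.1,-1.0,0,0,0,0.066]'

```text
time_s: 18.25
eef_pos: [473.9, 65.1, 95.6]
ee_rot: [0.058, 1.574, -0.047]
wrist_force: [1.9, 6.0, -0.9]
finger_gap: 38.3
```

Request:
step_arm --steps '[0.45,-0.01,-0.2,0,0,0,0.013,0.45,-0.02,-0.4,0,0,0,0.026,0.45,-0.03,-0.6,0,0,0,0.04,0.45,-0.04,-0.8,0,0,0,0.053,0.45,-0.04,-1.0,0,0,0,0.066]'

```text
time_s: 18.75
eef_pos: [473.5, 54.9, 95.5]
ee_rot: [0.005, 1.575, 0.006]
wrist_force: [2.7, 4.9, -0.5]
finger_gap: 38.0
```

```bash
python3 plan.py 0.067 0.014; 
```

```text
t 18.75 phi -0.003 r 150.0 yaw 0.001 z 95.5 F [ 2.7  4.9 -0.5] Ft 4.89 gap 38.0
[ 0.   -0.21] 0.011
[ 0.01 -0.42] 0.025
[ 0.01 -0.63] 0.039
[ 0.02 -0.84] 0.053
[ 0.03 -1.04] 0.066
-- 0.067 (rebase)
```

Request:
step_arm --steps '[0.45,0,-0.2,0,0,0,0.013,0.45,0.01,-0.4,0,0,0,0.026,0.45,0.01,-0.6,0,0,0,0.04,0.45,0.02,-0.8,0,0,0,0.053,0.45,0.03,-1.0,0,0,0,0.066]'

```text
time_s: 19.25
eef_pos: [473.8, 44.7, 95.6]
ee_rot: [-0.048, 1.574, 0.058]
wrist_force: [1.9, 5.9, -1.6]
finger_gap: 38.4
```

```bash
python3 plan.py 0.13 0.014; 
```

```text
t 19.25 phi 0.065 r 150.0 yaw 0.068 z 95.6 F [ 1.9  5.9 -1.6] Ft 5.72 gap 38.4
[ 0.01 -0.19] 0.011
[ 0.03 -0.39] 0.023
[ 0.05 -0.58] 0.036
[ 0.07 -0.77] 0.049
[ 0.09 -0.97] 0.062
-- 0.13 (rebase)
```

Request:
step_arm --steps '[0.45,0.01,-0.2,0,0,0,0.013,0.45,0.03,-0.4,0,0,0,0.026,0.45,0.05,-0.6,0,0,0,0.04,0.45,0.07,-0.8,0,0,0,0.053,0.45,0.1,-1.0,0,0,0,0.066]'

```text
time_s: 19.75
eef_pos: [474.8, 34.6, 95.5]
ee_rot: [-0.101, 1.572, 0.111]
wrist_force: [1.8, 5.4, -0.9]
finger_gap: 38.4
```

```bash
python3 plan.py 0.2 0.014; 
```

```text
t 19.75 phi 0.133 r 150.0 yaw 0.135 z 95.5 F [ 1.8  5.4 -0.9] Ft 5.11 gap 38.4
[ 0.03 -0.2 ] 0.012
[ 0.06 -0.4 ] 0.025
[ 0.09 -0.6 ] 0.038
[ 0.13 -0.79] 0.052
[ 0.17 -0.99] 0.065
-- 0.2 (rebase)
```

Request:
step_arm --steps '[0.45,0.03,-0.2,0,0,0,0.013,0.45,0.06,-0.4,0,0,0,0.026,0.45,0.09,-0.6,0,0,0,0.04,0.45,0.13,-0.8,0,0,0,0.053,0.45,0.17,-1.0,0,0,0,0.066]'

```text
time_s: 20.25
eef_pos: [476.5, 24.5, 95.6]
ee_rot: [-0.154, 1.569, 0.164]
wrist_force: [1.1, 4.3, -1.0]
finger_gap: 38.8
```

```bash
python3 look.py 9 holder nose; python3 plan.py 0.267 0.014; 
```

```text
20.25 [476.5  24.5  95.6] [ 1.08  4.27 -0.95]
top holder [626.9  93.9  -3.3] 0.65
top nose [704.5  48.6  56.2] 0.92
sc holder [628.6  90.4  -0.8] 0.59
sc nose [557.1 229.2  17.9] 0.72
t 20.7 phi 0.201 r 150.1 yaw 0.201 z 95.6 F [-0.3  2.4 -0.7] Ft 2.37 gap 38.3
[ 0.05 -0.19] 0.014
[ 0.09 -0.39] 0.027
[ 0.14 -0.58] 0.04
[ 0.18 -0.77] 0.053
[ 0.24 -0.96] 0.066
-- 0.267 (rebase)
```

Request:
step_arm --steps '[0.45,0.05,-0.2,0,0,0,0.014,0.45,0.09,-0.39,0,0,0,0.027,0.45,0.13,-0.55,0,0,0,0.038,0.45,0.17,-0.7,0,0,0,0.048,0.45,0.21,-0.85,0,0,0,0.058]'

```text
time_s: 21.2
eef_pos: [478.4, 16.1, 95.5]
ee_rot: [-0.199, 1.566, 0.209]
wrist_force: [-0.2, 6.5, 0.7]
finger_gap: 38.4
```

```bash
python3 plan.py 0.32 0.014; 
```

```text
t 21.2 phi 0.259 r 150.1 yaw 0.26 z 95.5 F [-0.2  6.5  0.7] Ft 6.37 gap 38.4
[ 0.05 -0.18] 0.011
[ 0.1  -0.35] 0.023
[ 0.16 -0.53] 0.036
[ 0.21 -0.71] 0.048
[ 0.27 -0.88] 0.06
-- 0.32 (rebase)
```

Request:
step_arm --steps '[0.45,0.03,-0.1,0,0,0,0.007,0.45,0.05,-0.2,0,0,0,0.014,0.45,0.08,-0.3,0,0,0,0.021,0.45,0.11,-0.4,0,0,0,0.028,0.45,0.14,-0.5,0,0,0,0.034]'

```text
time_s: 21.7
eef_pos: [479.8, 11.4, 95.5]
ee_rot: [-0.226, 1.563, 0.237]
wrist_force: [0.5, 7.7, 0.2]
finger_gap: 38.5
```

```bash
python3 plan.py 0.34 0.009; 
```

```text
t 21.7 phi 0.291 r 150.0 yaw 0.295 z 95.5 F [0.5 7.7 0.2] Ft 7.22 gap 38.5
[ 0.04 -0.12] 0.004
[ 0.07 -0.23] 0.013
[ 0.11 -0.35] 0.021
[ 0.15 -0.47] 0.029
[ 0.19 -0.58] 0.037
-- 0.332 (rebase)
[ 0.04 -0.12] 0.008
```

Request:
step_arm --steps '[0.45,0.03,-0.1,0,0,0,0.007,0.45,0.06,-0.2,0,0,0,0.014,0.45,0.1,-0.3,0,0,0,0.021,0.45,0.13,-0.4,0,0,0,0.028,0.45,0.13,-0.4,0,0,0,0.028]'

```text
time_s: 22.2
eef_pos: [481.0, 7.8, 95.4]
ee_rot: [-0.247, 1.561, 0.261]
wrist_force: [0.2, 7.3, -0.4]
finger_gap: 38.4
```

```bash
python3 plan.py 0.36 0.009; 
```

```text
t 22.2 phi 0.317 r 150.0 yaw 0.324 z 95.4 F [ 0.2  7.3 -0.4] Ft 6.86 gap 38.4
[ 0.04 -0.13] 0.001
[ 0.08 -0.25] 0.01
[ 0.12 -0.37] 0.019
[ 0.17 -0.49] 0.028
[ 0.21 -0.62] 0.036
-- 0.36 (rebase)
```

Request:
step_arm --steps '[0.45,0.04,-0.1,0,0,0,0.005,0.45,0.08,-0.22,0,0,0,0.012,0.45,0.12,-0.34,0,0,0,0.018,0.45,0.16,-0.46,0,0,0,0.025,0.45,0.16,-0.46,0,0,0,0.025]'

```text
time_s: 22.7
eef_pos: [482.3, 3.8, 95.4]
ee_rot: [-0.267, 1.559, 0.283]
wrist_force: [-0.4, 8.8, 2.3]
finger_gap: 38.1
```

```bash
python3 plan.py 0.4 0.009; 
```

```text
t 22.7 phi 0.345 r 150.0 yaw 0.35 z 95.4 F [-0.4  8.8  2.3] Ft 8.44 gap 38.1
[ 0.04 -0.11] 0.003
[ 0.08 -0.22] 0.01
[ 0.12 -0.33] 0.018
[ 0.17 -0.44] 0.026
[ 0.21 -0.56] 0.034
-- 0.384 (rebase)
[ 0.04 -0.11] 0.008
[ 0.09 -0.22] 0.016
```

Request:
step_arm --steps '[0.45,0.04,-0.11,0,0,0,0.006,0.45,0.08,-0.22,0,0,0,0.012,0.45,0.12,-0.33,0,0,0,0.018,0.45,0.16,-0.42,0,0,0,0.025,0.45,0.16,-0.42,0,0,0,0.025]'

```text
time_s: 23.2
eef_pos: [483.6, 0.5, 95.3]
ee_rot: [-0.285, 1.556, 0.306]
wrist_force: [-1.0, 9.5, 1.6]
finger_gap: 38.4
```

```bash
python3 plan.py 0.41 0.009; 
```

```text
t 23.2 phi 0.368 r 150.0 yaw 0.376 z 95.3 F [-1.   9.5  1.6] Ft 9.22 gap 38.4
[ 0.04 -0.12] 0.001
[ 0.09 -0.23] 0.009
[ 0.14 -0.35] 0.017
[ 0.18 -0.46] 0.025
[ 0.23 -0.58] 0.034
-- 0.41 (rebase)
```

Request:
step_arm --steps '[0.45,0.04,-0.11,0,0,0,0.004,0.45,0.08,-0.22,0,0,0,0.01,0.45,0.12,-0.33,0,0,0,0.018,0.45,0.17,-0.44,0,0,0,0.025,0.45,0.17,-0.44,0,0,0,0.025]'

```text
time_s: 23.7
eef_pos: [485.0, -2.8, 95.3]
ee_rot: [-0.304, 1.554, 0.328]
wrist_force: [0.1, 11.4, 1.6]
finger_gap: 38.4
```

```bash
python3 plan.py 0.44 0.009; 
```

```text
t 23.7 phi 0.392 r 149.9 yaw 0.403 z 95.3 F [ 0.1 11.4  1.6] Ft 10.49 gap 38.4
[ 0.04 -0.11] -0.003
[ 0.09 -0.22] 0.005
[ 0.13 -0.33] 0.013
[ 0.18 -0.44] 0.021
[ 0.23 -0.55] 0.029
-- 0.432 (rebase)
[ 0.05 -0.11] 0.008
```

Request:
step_arm --steps '[0.45,0.04,-0.11,0,0,0,0.0,0.45,0.09,-0.22,0,0,0,0.005,0.45,0.13,-0.33,0,0,0,0.013,0.45,0.18,-0.43,0,0,0,0.02,0.45,0.18,-0.43,0,0,0,0.02]'

```text
time_s: 24.2
eef_pos: [486.3, -5.9, 95.2]
ee_rot: [-0.319, 1.551, 0.348]
wrist_force: [-1.0, 12.6, 3.1]
finger_gap: 38.7
```

```bash
python3 plan.py 0.45 0.009; 
```

```text
t 24.2 phi 0.414 r 149.9 yaw 0.424 z 95.2 F [-1.  12.6  3.1] Ft 11.97 gap 38.7
[ 0.05 -0.13] -0.001
[ 0.1  -0.25] 0.008
[ 0.16 -0.37] 0.017
[ 0.21 -0.49] 0.026
```

Request:
step_arm --steps '[0.45,0.05,-0.11,0,0,0,0.0,0.45,0.09,-0.22,0,0,0,0.005,0.45,0.14,-0.32,0,0,0,0.01,0.45,0.18,-0.42,0,0,0,0.018,0.45,0.18,-0.42,0,0,0,0.018]'

```text
time_s: 24.7
eef_pos: [487.5, -8.6, 95.1]
ee_rot: [-0.331, 1.55, 0.366]
wrist_force: [-1.2, 14.3, 2.4]
finger_gap: 38.5
```

Request:
step_arm --steps '[0.45,0.03,-0.08,0,0,0,0.0,0.45,0.03,-0.08,0,0,0,0.0,0.45,0.03,-0.08,0,0,0,0.0]'

```text
time_s: 25.0
eef_pos: [487.3, -8.1, 95.0]
ee_rot: [-0.33, 1.549, 0.37]
wrist_force: [-0.7, 11.1, 2.4]
finger_gap: 38.5
```

```bash
python3 plan.py; 
```

```text
t 25.0 phi 0.431 r 149.9 yaw 0.445 z 95.0 F [-0.7 11.1  2.4] Ft 10.42 gap 38.5
```

Request:
step_arm --steps '[0.45,0.09,-0.18,0,0,0,0.0,0.45,0.14,-0.3,0,0,0,0.0,0.45,0.2,-0.42,0,0,0,0.005,0.45,0.2,-0.42,0,0,0,0.005,0.45,0.2,-0.42,0,0,0,0.005]'

```text
time_s: 25.5
eef_pos: [488.4, -10.7, 94.9]
ee_rot: [-0.332, 1.55, 0.378]
wrist_force: [-3.7, 13.0, 5.1]
finger_gap: 38.3
```

```bash
python3 plan.py; 
```

```text
t 25.5 phi 0.45 r 150.1 yaw 0.452 z 94.9 F [-3.7 13.   5.1] Ft 13.33 gap 38.3
```

Request:
step_arm --steps '[0.45,0.12,-0.25,0,0,0,0.0,0.45,0.16,-0.33,0,0,0,0.0,0.45,0.16,-0.33,0,0,0,0.0,0.45,0.16,-0.33,0,0,0,0.0,0.45,0.16,-0.33,0,0,0,0.0]'

```text
time_s: 26.0
eef_pos: [488.9, -12.3, 94.8]
ee_rot: [-0.33, 1.551, 0.382]
wrist_force: [-4.9, 14.2, 5.0]
finger_gap: 38.5
```

```bash
python3 plan.py; 
```

```text
t 26.0 phi 0.461 r 150.3 yaw 0.454 z 94.8 F [-4.9 14.2  5. ] Ft 14.91 gap 38.5
```

```bash
python3 look.py 10 holder knob; python3 plan.py
```

```text
26.0 [488.9 -12.3  94.8] [-4.92 14.2   4.97]
w knob [486.5  -2.8  96.6] 0.57
top holder [704.6  55.4  56.7] 0.45
sc holder [628.7  95.2  -1.4] 0.88
sc knob [484.9   2.5  93.8] 0.83
t 26.45 phi 0.461 r 150.3 yaw 0.454 z 94.8 F [-4.9 14.2  5.7] Ft 14.96 gap 38.1
```

Request:
step_arm --steps '[0.45,-0.08,0.18,0,0,0,0,0.45,-0.16,0.36,0,0,0,0,0.45,-0.24,0.54,0,0,0,0,0.45,-0.32,0.7,0,0,0,0,0.45,-0.36,0.8,0,0,0,0]'

```text
time_s: 26.95
eef_pos: [485.1, -4.0, 94.8]
ee_rot: [-0.33, 1.551, 0.384]
wrist_force: [0.9, 5.7, 1.4]
finger_gap: 38.5
```

```bash
python3 look.py 11 knob tab holder; python3 plan.py
```

```text
26.95 [485.1  -4.   94.8] [0.94 5.74 1.41]
w knob [483.2   1.5  94.1] 0.67
top knob [622.7  56.6   2.4] 0.29
top tab [554.3  23.3  91.9] 0.64
top holder [626.3  92.9  -1.8] 0.9
sc knob [481.3   6.9  94.9] 0.67
sc tab [550.5  21.   90.7] 0.61
sc holder [627.8  96.1  -1.2] 0.63
t 27.55 phi 0.4 r 150.2 yaw 0.454 z 94.8 F [0.2 7.8 1.1] Ft 7.1 gap 38.9
```

View pics/w11.png

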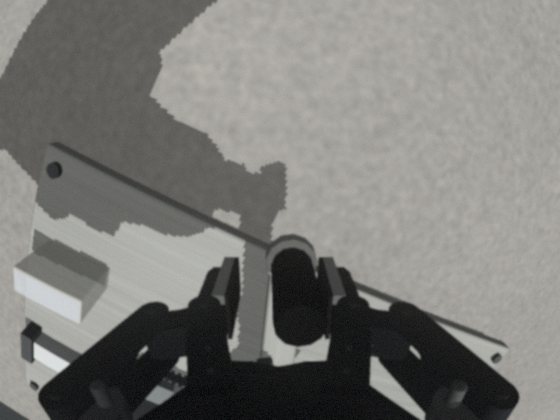

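Request:
step_arm --steps '[0.45,-0.06,0.15,0,0,0,0,0.45,-0.12,0.3,0,0,0,0,0.45,-0.18,0.45,0,0,0,0,0.45,-0.24,0.6,0,0,0,0,0.45,-0.3,0.8,0,0,0,0]'

```text
time_s: 28.05
eef_pos: [482.1, 4.0, 94.8]
ee_rot: [-0.33, 1.551, 0.384]
wrist_force: [0.0, 2.4, 0.3]
finger_gap: 38.1
```

```bash
python3 plan.py
```

```text
t 28.05 phi 0.343 r 150.1 yaw 0.454 z 94.8 F [0.  2.4 0.3] Ft 2.23 gap 38.1
```

Request:
step_arm --steps '[0.45,-0.05,0.15,0,0,0,0,0.45,-0.1,0.3,0,0,0,0,0.45,-0.14,0.4,0,0,0,0,0.45,-0.17,0.5,0,0,0,0,0.45,-0.17,0.5,0,0,0,0]'

```text
time_s: 28.55
eef_pos: [480.4, 9.0, 94.8]
ee_rot: [-0.33, 1.551, 0.383]
wrist_force: [0.2, 1.8, 0.0]
finger_gap: 38.4
```

```bash
python3 look.py 12 knob tab holder; python3 plan.py
```

```text
28.55 [480.4   9.   94.8] [0.15 1.8  0.05]
w knob [478.9  15.6  93.9] 0.93
top tab [550.4  27.9  92. ] 0.66
top holder [626.4  94.5  -3.4] 0.7
sc knob [478.3  17.7  96.9] 0.81
sc tab [546.8  27.1  92.9] 0.52
sc holder [629.2  92.2  -2.6] 0.57
t 29.15 phi 0.308 r 150.2 yaw 0.454 z 94.8 F [-0.1  1.4  0.5] Ft 1.41 gap 38.5
```

View pics/w12.png

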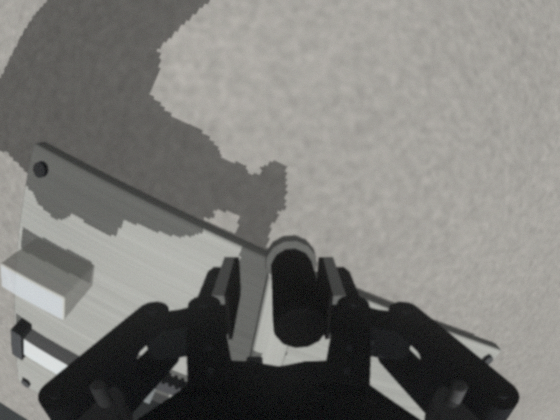

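Request:
step_arm --steps '[0.45,-0.05,0.15,0,0,0,0,0.45,-0.1,0.3,0,0,0,0,0.45,-0.14,0.4,0,0,0,0,0.45,-0.17,0.5,0,0,0,0,0.45,-0.17,0.5,0,0,0,0]'

```text
time_s: 29.65
eef_pos: [478.7, 14.0, 94.8]
ee_rot: [-0.33, 1.551, 0.384]
wrist_force: [-0.4, 0.7, -0.1]
finger_gap: 38.5
```

```bash
python3 look.py 13 knob tab; python3 plan.py
```

```text
29.65 [478.7  14.   94.8] [-0.39  0.71 -0.08]
w knob [481.   23.8  93.8] 0.84
top tab [551.   31.   92.6] 0.69
sc knob [479.7  24.   95.8] 0.71
sc tab [546.5  27.4  89.8] 0.8
t 30.1 phi 0.273 r 150.4 yaw 0.454 z 94.8 F [-0.3 -0.1 -0.2] Ft 0.02 gap 38.3
```

View pics/w13.png

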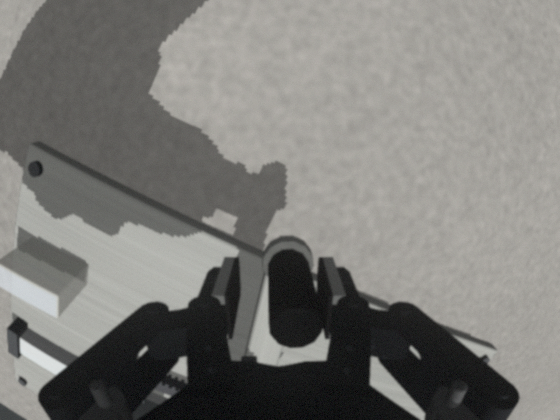

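Request:
step_arm --steps '[0.45,-0.1,0.3,0,0,0,0,0.5,-0.15,0.5,0,0,0,0,0.5,-0.15,0.5,2,0,0,0,0.5,-0.15,0.5,5,0,0,0,0.5,-0.15,0.5,9,0,0,0]'

```text
time_s: 30.6
eef_pos: [476.1, 19.4, 184.4]
ee_rot: [-0.329, 1.553, 0.385]
wrist_force: [0.3, -0.3, -0.0]
finger_gap: 42.7
```

Request:
step_arm --steps '[0.5,-1,0,4,0,0,0,0.5,-2,0,6,0,0,0,0.5,-4,0,6,0,0,0,0.5,-4,0,6,0,0,0,0.5,-4,0,6,0,0,0]'

```text
time_s: 31.1
eef_pos: [436.3, 19.5, 244.2]
ee_rot: [-0.329, 1.553, 0.385]
wrist_force: [0.6, 0.2, 0.2]
finger_gap: 42.6
```

```bash
python3 look.py 14 knob tab nose mouth holder connector shield adapter
```

```text
31.1 [436.3  19.5 244.2] [0.61 0.21 0.25]
w knob [475.3  21.4  93.1] 0.64
w tab [547.7  28.4  91.3] 0.65
w shield [ 583.4 -134.8   15. ] 0.93
top knob [478.1  20.   95.6] 0.57
top tab [561.9 230.1  16.3] 0.74
top nose [704.2  51.3  56.4] 0.96
top mouth [702.7  36.3  56.3] 0.74
top holder [623.9  93.4  -0.9] 0.64
top connector [562.2 231.5  16.2] 0.5
top shield [ 586.7 -132.6   18.1] 0.68
top adapter [778.1 101.8  16.8] 0.79
sc knob [477.4  21.   94.5] 0.79
sc tab [545.2  30.4  90.3] 0.65
sc nose [698.3  57.5  59.7] 0.61
sc mouth [697.7  34.9  57.3] 0.73
sc holder [629.   92.9   0. ] 0.62
sc connector [556.8 232.   18.2] 0.69
sc shield [ 578.2 -133.6   19.2] 0.76
sc adapter [781.9 105.8  17.5] 0.81
```

View pics/s14.png

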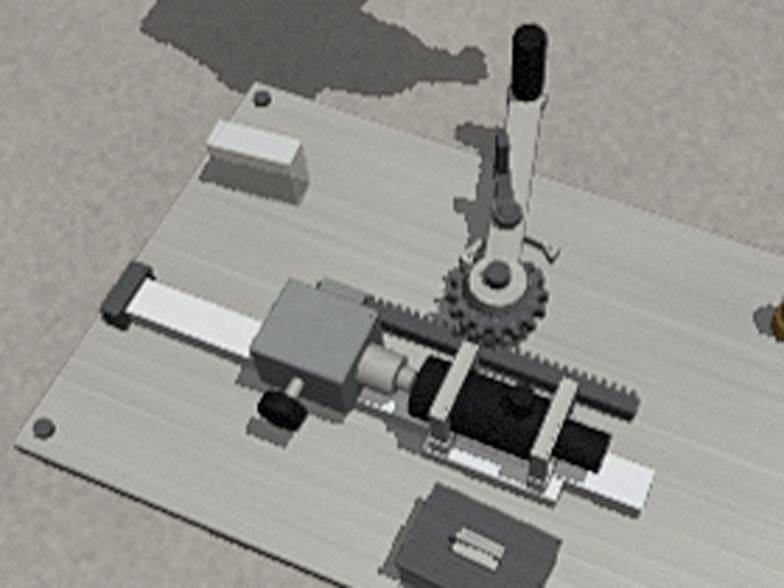

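View pics/w14.png

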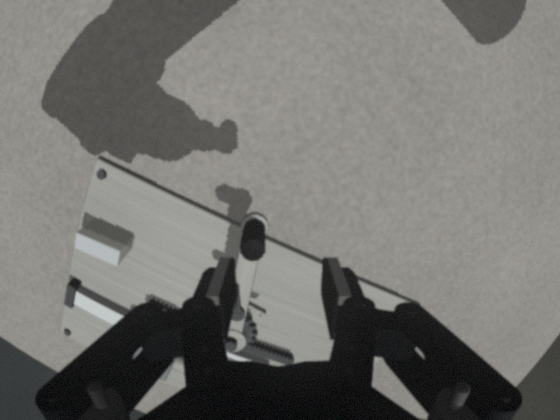

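```bash
python3 - <<'E'
import cv2,numpy as np
for cam,box in (("s",(245,430,240,345)),("t",(60,205,440,565))):
  ims={k:cv2.cvtColor(cv2.imread(f"pics/{cam}{k}.png"),cv2.COLOR_BGR2GRAY).astype(np.float32) for k in (8,9,10,11,12,13,14)}
  y0,y1,x0,x1=box
  t=ims[14][y0:y1,x0:x1]
  for k in ims:
    W=np.float32([[1,0,0],[0,1,0]])
    a=ims[k][y0-30:y1+30,x0-40:x1+40] if False else ims[k]
    m=cv2.matchTemplate(a,t,cv2.TM_CCOEFF_NORMED);_,v,_,l=cv2.minMaxLoc(m)
    W[0,2]=l[0];W[1,2]=l[1]
    try:
      cc,W=cv2.findTransformECC(t,a,W,cv2.MOTION_TRANSLATION,(3,200,1e-5))
      print(cam,k,W[:,2]-[x0,y0],round(cc,4))
    except Exception as e: print(cam,k,l,"ecc fail")
E
```

```text
s 8 [-20.91844177  -8.13778687] 0.9904
s 9 [-3.76528931 -1.59777832] 0.9948
s 10 [2.8291626  0.97999573] 0.9957
s 11 [2.59114075 0.89207458] 0.996
s 12 [0.46917725 0.14199829] 0.9979
s 13 [-0.01081848 -0.0319519 ] 0.999
s 14 [ 0.00131226 -0.01519775] 0.9999
t 8 [22.82113647  0.50005722] 0.9899
t 9 [ 3.95031738 -0.01702881] 0.9972
t 10 [-2.35061646 -0.01389694] 0.9935
t 11 [-2.28198242 -0.01646042] 0.9939
t 12 [-0.39331055  0.02007294] 0.9983
t 13 [ 0.00717163 -0.01850128] 0.9998
t 14 [ 0.00021362 -0.03942108] 0.9999
```

```bash
python3 -c "
from bench import *
print(get_state()['wrist_force'],close_job())"
```

```text
the job is handed in; nothing more can be done
[ 0.20616519 -0.17010924  0.17870378] None
```

I flipped the tab to the feeding side, fed the holder in with two strokes on the knob, let go and handed the job in at about 31 s of the 64 s. I have no verdict.

**Bedding:** the push on the knob climbed from about 5 N to a final 14.9 N held for roughly 0.45 s. That is slightly above the 14 N asked for and well under 20 N.

**Last checks:**
- **Tab:** it lies about 7 mm off the handle's middle line on the feeding side.
- **Nose:** it is roughly 17 mm inside the bore, with a spread of about 4 mm between readings.
- **Loose parts:** connector, shield and adapter read within about 5 mm of their starting places, which is the network's own error.
- **Arm:** it is clear of everything, and the wrist force is near 0 N.

**What I could not confirm:** the handle sprang back as I eased off, and the holder slid back about 1.4 mm. It stayed still in the pictures after that. The force left on the seal cannot be measured directly. From the travel I estimate 20 to 36 N, against the 5 N required; the most cautious reading of the same numbers gives about 6 N.

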